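# Pack the bicycle mechanic's call-out tray

### The job

Pack the grey call-out tray on the bench: put the ratchet handle, the small pump, the green hex key holder and the white reflector each in the tray recess moulded for it, lying flat on the recess floor, and let go. Leave the combination spanner and the handlebar end where they lie: they look much like the ratchet and the pump but do not go in this tray.

Things in the scene. Friction and masses are not known exactly. Their poses are not given: they have to be found in the camera images.
- ratchet: Chrome ratchet handle lying flat, 140 mm long. Origin: underside, mid-length; z up, x towards the head. Round head 34 mm across, 18 high, centred at x = +53 (square stub on top to z = 27); round handle 14 mm thick, axis at z = 8, to x = -70 (end cap 16 mm thick, last 10 mm). Grip it across y at the origin. About 160 g.
- pump: Small pump lying down, 140 mm long: bare aluminium barrel 22 mm thick (x = -44 to +44, axis at z = 12.5), round black grip 25 mm thick at the -x end, square black valve head 25 x 25 mm at the +x end. Origin: underside, mid-length; z up, x along it. Grip the barrel across y at the origin. About 110 g.
- hex_holder: Folding hex key holder, green plastic with steel keys folded between two cheeks: 76 mm long (x), 32 mm wide (y), 24 mm high. Origin: centre of the underside; z up. Grip it across y at the origin. About 120 g.
- reflector: White plastic bicycle reflector lying face down: disc 58 mm across, 10 mm thick; a bracket block stands on its centre, 22 mm (x) by 14 mm (y), from z = 10 to 32. Origin: centre of the underside; z up. Grip the bracket across y, fingertips at z = 11 or higher so that they clear the recess rim. About 45 g.
- spanner: Look-alike of the ratchet, to be left: flat chrome combination spanner, 140 mm long, 8 mm high, ring at the -x end, open jaw at +x. Origin: underside, mid-length; x along it.
- bar_end: Look-alike of the pump, to be left: handlebar end, aluminium tube 22 mm thick, 140 mm long in all, with a round clamp (34 mm across, 24 mm high, dark hole) at the +x end and a short black plug at -x. Origin: underside, mid-length; x along it.
- ratchet_insert: Plastic insert (grey floor, black raised parts) in the low grey tray fixed on the bench, 192 x 84 mm; place in the tray varies. Origin: centre of its underside, 3 mm above the bench; z up. Recess floor at z = 3, top at 13, level with neighbours and tray rim. Keyhole recess: 56 mm wide for x = +23 to +79 (head), 30 mm for x = -78 to -23 (handle). 46 mm finger gap at the middle, full width. Home: ratchet origin over this one, x along this x.
- pump_insert: Plastic insert (grey floor, black raised parts) in the low grey tray fixed on the bench, 192 x 84 mm; place in the tray varies. Origin: centre of its underside, 3 mm above the bench; z up. Recess floor at z = 3, top at 13, level with neighbours and tray rim. Straight recess 156 (x) by 42 mm. 46 mm finger gap at the middle, full width. Home: pump origin over this one, along x, either way.
- hex_insert: Plastic insert (grey floor, black raised parts) in the low grey tray fixed on the bench, 96 x 84 mm; place in the tray varies. Origin: centre of its underside, 3 mm above the bench; z up. Recess floor at z = 3, top at 13, level with neighbours and tray rim. Short straight recess 92 (x) by 48 mm. 46 mm finger gap at the middle, full width. Home: holder origin over this one, along x, either way.
- reflector_insert: Plastic insert (grey floor, black raised parts) in the low grey tray fixed on the bench, 96 x 84 mm; place in the tray varies. Origin: centre of its underside, 3 mm above the bench; z up. Recess floor at z = 3, top at 13, level with neighbours and tray rim. Round recess 74 mm across, no finger gap. Home: reflector origin over this one, turned any way.
There are look-alikes about, which are no part of the job. Of the things that look like the hex_holder, the smallest one is meant.

How it is judged:
By the outcome, as a careful person would: the job done as asked, in the order asked, and still so for the second after the job is handed in, with the robot touching nothing.
It also fails if it takes over 112 s, if anything falls off the work surface, if the arm or the gripper's body presses on something with over 40 N, if the wrist force passes 120 N, or if a joint passes its speed limit or range.

### The arm

A 6-joint arm with a two-finger parallel gripper is mounted at the origin on the work surface. World frame = base frame: x ahead of the robot, y to its left, z up, the work surface at z = 0. Lengths are in mm, angles in degrees, forces in N, time in s.
With the tool pointing down it reaches from about 375 to 750 mm from the base axis. Payload 9 kg.
Tool frame: the origin (TCP) lies midway between the tips of the shut fingers; the grasp point (between the pads) lies behind it (r.tcp_to_grasp is the z of the grasp point in the tool frame, in mm); z points along the fingers, y is the line along which they close (so a half turn about z gives the same grasp; the last joint's range is limited). The gripper opens to 85 mm and grips with 20 to 120 N. Pads are 22 mm wide; open, the fingers measure 114 mm over their backs; the gripper's body (76 mm by 85 mm) begins 54 mm behind the grasp point. The pads swing forward as they close: fully open they stand 13 mm farther back than shut.
Start: joints at [53.761, 5.964, 5.575, 89.605, 0, 77.527], TCP at [241.813, 549.15, 209.931] pointing down, gripper open.
Joint ranges: [-171.21, 171.21], [-48.23, 106.86], [-62.78, 66.21], [-105.2, 120.99], [-86.42, 89.51], [-180, 180]. Speed limits (degrees/s): [127.2, 127.2, 147.25, 180, 180, 180].

### API

Orientations are given as a 3x3 rotation matrix whose columns are the frame's x, y, z axes.
In Python, from cell import r gives the robot as it stands.
- The arm moves only by the shell command python3 -m pendant 'ROWS'. ROWS is a JSON object of lists of equal length, an entry for each row: "angular": the turn, a rotation vector about the world's x, y, z in rad, a list of three; "slide": the shift along the world's x, y, z in mm, a list of three; "claw": the opening, from -1 (shut) to 1 (fully open). A call has 1 to 8 rows; each row shifts and turns the commanded pose from where the row before left it; what a row does not reach is not made up. A row lasts 1/8 s, in which the tool goes at most 62.5 mm and 10.7 degrees, less where a joint would pass 70% of its speed; a pose out of reach is approached as far as the arm can. A call with a gripper value outside its range is refused whole. The fingers move at their own pace and stop on an object; the grip force is fixed at half the most. Time passes only in rows, so rows that do not move let the fingers close. It gives the time, the measured TCP pose, the force, the opening and the grip force at its end, in the units of the state.
- r.state(): the state, without advancing time (a new reading comes with each control period).
- r.camera(name): name is "side" or "top" or "wrist"; returns the picture (420x560x3 uint8, red, green, blue); there is no depth.
- r.camera_params(name): a dict with "vertical_fov" (degrees; the focal length in pixels is half the picture's height over the tangent of half this angle, whatever the lens; pixels are square), "cx", "cy" (the principal point, pixels), "k1" (the pictures are not rectified: a ray, as slopes to the right and down, at radius r is drawn at 1 + k1 r^2 times it, then the intrinsics apply), "rvec" (rotation vector, rad) and "tvec" (3), from world to camera coordinates, as OpenCV has them. Camera axes: x right, y down, z forward; pixel columns grow to the right and rows downward; lengths in mm; the calibration is good to about 2 mm. A picture is of the moment at which its call begins: read the wrist's pose just before it. camera_params takes no time and is no camera call; for the wrist camera it gives the pose at the moment of the call.
- r.close_job(): hands the job in; it is judged then, once.
The state is a dict: "t": time; "joints": joint angles; "joint_vel": joint speeds; "joint_efforts": joint torques, N m; "position": TCP position; "tcp_rot": TCP orientation; "ft_force": force on the tool from outside, world axes, zero at the start; "moment": the same for the moment, N m; "width": finger opening in mm; "grip_force": force on a finger pad.
Only numpy, scipy, OpenCV 4.12 (cv2) and the standard library are available. Lean on these libraries where they do the work, as an engineer would, in place of code of your own. Each camera call takes 0.05 s, during which the arm holds its last target. There are 200 camera calls.

## Working session

There is one attempt and no reset: what is moved stays moved. The work goes in short steps, Python scripts to look and compute and a shell command to move; the robot and the scene stay as the last step left them, time stands still between calls to the robot, and variables do not carry over. Pictures are saved under pics/ and viewed, at most 14 in all, crops included, and the job is handed in when it is done.

```bash
mkdir -p pics; ls; cat > h.py <<'E'
import numpy as np, cv2
from cell import r
def cam(name):
    p=r.camera_params(name); f=210/np.tan(np.radians(p["vertical_fov"])/2)
    K=np.array([[f,0,p["cx"]],[0,f,p["cy"]],[0,0,1]]); d=np.array([p["k1"],0,0,0.])
    return K,d,np.array(p["rvec"],float).ravel(),np.array(p["tvec"],float).ravel()
def w(c,pts,z):
    "pixels -> world at height z"
    K,d,rv,tv=c; R=cv2.Rodrigues(rv)[0]
    u=cv2.undistortPoints(np.array(pts,float).reshape(-1,1,2),K,d).reshape(-1,2)
    D=np.c_[u,np.ones(len(u))]@R; C=-R.T@tv
    return C+D*((z-C[2])/D[:,2])[:,None]
def px(c,P):
    K,d,rv,tv=c
    return cv2.projectPoints(np.array(P,float).reshape(-1,1,3),rv,tv,K,d)[0].reshape(-1,2)
def shot(name,fn=None):
    c=cam(name); im=r.camera(name)
    if fn: cv2.imwrite("pics/"+fn,cv2.resize(im[:,:,::-1],None,fx=1.4,fy=1.4))
    return c,im
E
python3 - <<'E'
from h import *
for n in("top","side"):
    c,im=shot(n,n+"0.png"); np.savez(n+"0.npz",im=im); print(n,c[0][0,0],c[1][0],-cv2.Rodrigues(c[2])[0].T@c[3])
print(r.state()["t"],r.tcp_to_grasp,r.state()["tcp_rot"])
E
```

```text
pics
top 432.926105971673 -0.12426567064594142 [ 274.70441358 -102.95648133  981.97962705]
side 512.8975234077325 -0.0969723446856098 [ -30.46037607 -781.38368364  759.44765999]
0.1 -18.700000000000003 [[-9.15211756e-01  4.02972638e-01 -7.03711092e-04]
 [ 4.02973170e-01  9.15211290e-01 -9.58596507e-04]
 [ 2.57756173e-04 -1.16089548e-03 -9.99999293e-01]]
```

View pics/top0.png

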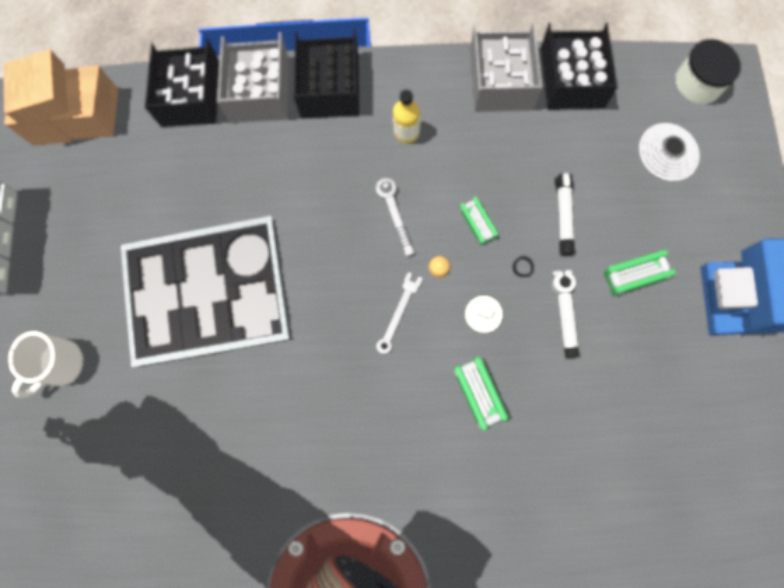

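View pics/side0.png

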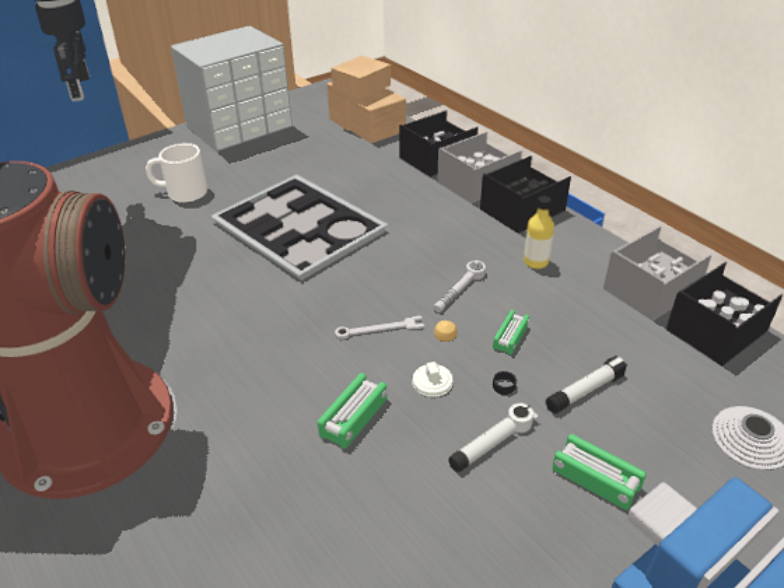

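The top picture (scaled 1.4x) shows these candidates:
- **Ratchet:** (397,218) is the ratchet. The spanner is at (398,313).
- **Pump:** (566,214) has the square valve head. The bar end at (567,315) has a clamp with a hole.
- **Green holders:** (479,220) is the smallest, so I choose it. The others are at (640,271) and (481,393).
- **Reflector:** (483,314). The other white disc, at (669,150), is something else.

The tray is at (205,290).

```bash
python3 - <<'E'
from h import *
im=np.load("top0.npz")["im"][:,:,::-1]
a=cv2.resize(im[150:265,80:210],None,fx=4,fy=4,interpolation=cv2.INTER_CUBIC)
cv2.imwrite("pics/tray.png",a)
cv2.imwrite("pics/objs.png",cv2.resize(im[115:265,260:420],None,fx=4,fy=4,interpolation=cv2.INTER_CUBIC))
E
```

```text
(no output)
```

View pics/tray.png

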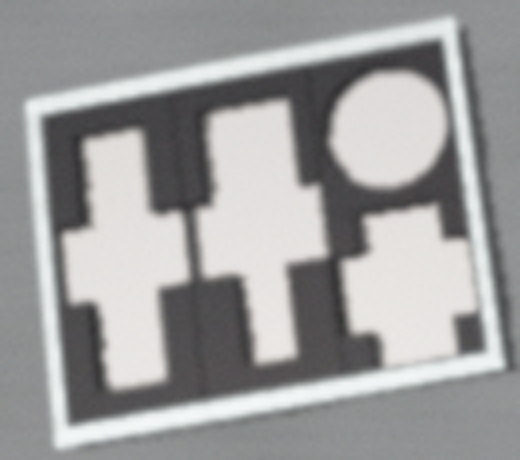

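View pics/objs.png

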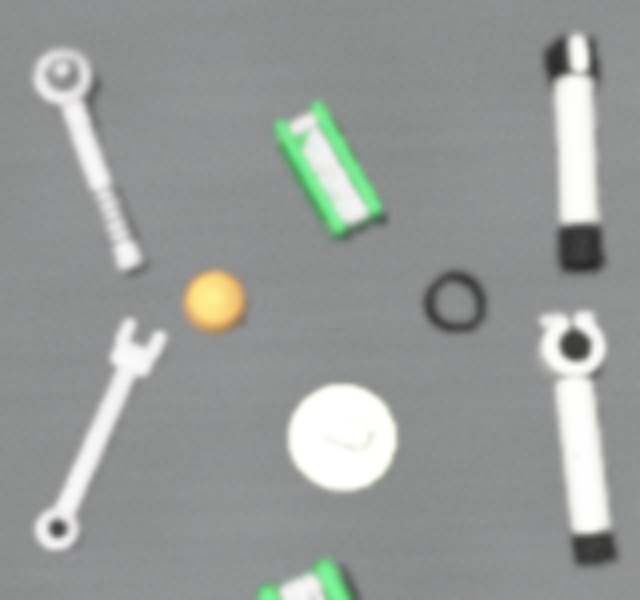

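The tray crop shows the pump recess on the left, the ratchet keyhole in the middle with its wide end up (away from the robot), the round reflector recess at upper right and the hex recess at lower right. The object crop confirms the ratchet (head 62,73), the pump (565,55 to 581,250), the small green holder (329,170) and the reflector (342,437).

```bash
python3 - <<'E'
from h import *
c=cam("top"); np.set_printoptions(precision=1,suppress=True)
T=lambda P:(np.array(P)+.5)/4-.5+[80,150]
O=lambda P:(np.array(P)+.5)/4-.5+[260,115]
q=w(c,T([(27,103),(455,18),(505,368),(58,447)]),16)
print("tray",q[:,:2],"sides",[np.linalg.norm(q[i]-q[i-1]) for i in range(4)],"c",q.mean(0))
x=(q[0]+q[1]-q[2]-q[3])[:2]; y=(q[0]+q[3]-q[1]-q[2])[:2]
a=[np.degrees(np.arctan2(x[1],x[0])),np.degrees(np.arctan2(y[1],y[0]))-90]; print("yaw",a)
print("round",w(c,T([(388,129)]),6))
def ax(n,P,z):
    p=w(c,O(P),z); d=p[0]-p[1]; print(n,p[:,:2].ravel(),"mid",p.mean(0),"len",np.linalg.norm(d),"yaw",np.degrees(np.arctan2(d[1],d[0])))
ax("ratchet head c-end",[(62,75),(130,268)],10)
ax("pump",[(570,38),(582,270)],14)
ax("hex",[(299,112),(363,225)],24)
print("refl",w(c,O([(342,437)]),8)); q=w(c,O([(288,437),(397,437)]),8);print(q[0]-q[1])
im=r.camera("side"); s=cam("side"); print(px(s,[w(c,O([(342,437)]),8)[0]+[0,0,k] for k in(-8,2,24)])*1.4)
E
```

```text
tray [[578.  382.8]
 [618.6 119. ]
 [408.8  87.6]
 [369.7 351.2]] sides [np.float64(210.62545628432903), np.float64(266.9186524135165), np.float64(212.20656648324328), np.float64(266.4404483585922)] c [493.8 235.2  16. ]
yaw [np.float64(8.567039581524583), np.float64(8.59442063449383)]
round [[554.8 160.6   6. ]]
ratchet head c-end [ 664.7  -76.1  543.9 -112.5] mid [604.3 -94.3  10. ] len 126.25069459540059 yaw 16.756799846404522
pump [ 676.8 -380.9  532.9 -374.6] mid [ 604.9 -377.7   14. ] len 144.0317118577599 yaw -2.5155131691322734
hex [ 631.  -214.3  561.  -247.2] mid [ 596.  -230.7   24. ] len 77.32183062004759 yaw 25.211795546292365
refl [[ 440.6 -229.9    8. ]]
[ 2.1 62.2  0. ]
[[431.8 381.1]
 [432.  376.3]
 [432.3 365.6]]
```

```bash
python3 -m pendant '{"angular":[[0,0,0.0506],[0,0,0.0506],[0,0,0.0506],[0,0,0.0506],[0,0,0.0506],[0,0,0.0506],[0,0,0.0506],[0,0,0.0506]],"slide":[[26.5,-45.8,-3.5],[26.5,-45.8,-3.5],[26.5,-45.8,-3.5],[26.5,-45.8,-3.5],[26.5,-45.8,-3.5],[26.5,-45.8,-3.5],[26.5,-45.8,-3.5],[26.5,-45.8,-3.5]],"claw":[1,1,1,1,1,1,1,1]}'
python3 -m pendant '{"angular":[[0,0,0.0506],[0,0,0.0506],[0,0,0.0506],[0,0,0.0506],[0,0,0.0506],[0,0,0.0506],[0,0,0]],"slide":[[26.5,-45.8,-3.5],[26.5,-45.8,-3.5],[26.5,-45.8,-3.5],[26.5,-45.8,-3.5],[26.5,-45.8,-3.5],[26.5,-45.8,-3.5],[0,0,0]],"claw":[1,1,1,1,1,1,1]}'
python3 - <<'E'
from h import *
c,im=shot("wrist","w1.png"); s=r.state(); print(s["t"],s["position"],np.degrees(np.arctan2(s["tcp_rot"][1][1],s["tcp_rot"][0][1])),s["tcp_rot"])
print(-cv2.Rodrigues(c[2])[0].T@c[3])
E
```

```text
t: 1.15
position: [454.4, 181.1, 181.7]
tcp_rot: [[-1.0, 0.008, 0.0], [0.008, 1.0, 0.0], [-0.0, 0.0, -1.0]]
ft_force: [0.5, 0.1, -0.2]
width: 85.2
grip_force: 0.0
t: 2.02
position: [613.1, -95.1, 159.0]
tcp_rot: [[-0.958, -0.286, -0.002], [-0.286, 0.958, 0.0], [0.002, 0.001, -1.0]]
ft_force: [-0.3, 0.4, 0.3]
width: 85.3
grip_force: 0.0
2.075 [612.5713243  -93.24725152 159.69955464] 106.68822160131633 [[-9.57879671e-01 -2.87163320e-01 -1.94008384e-03]
 [-2.87165431e-01  9.57880572e-01  9.08844000e-04]
 [ 1.59738195e-03  1.42768820e-03 -9.99997705e-01]]
[ 546.95357638 -116.38516122  322.54378558]
```

View pics/w1.png

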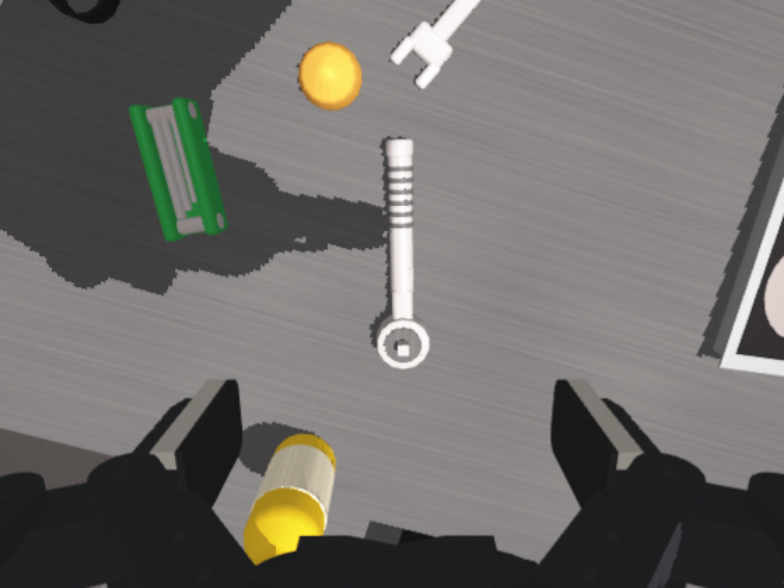

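The wrist picture shows the ratchet's head at (403,343) and its end at (400,139). The small hex holder is at (178,170), and the bottle is ahead near (290,470).

```bash
python3 - <<'E'
from h import *
np.set_printoptions(precision=1,suppress=True)
c=cam("wrist"); V=lambda P:(np.array(P)+.5)/1.4-.5
def ax(n,P,z,f=.5):
    p=w(c,V(P),z); d=p[0]-p[1]; print(n,p[:,:2].ravel(),"org",p[0]-f*d,"len",np.linalg.norm(d),"yaw",np.degrees(np.arctan2(d[1],d[0])))
ax("ratchet",[(403,342),(399.5,139)],11,53/123)
ax("hex",[(193,237),(163,102)],22)
print("bottle",w(c,V([(300,445)]),50), w(cam("top"),V([(407,138)]),0))
E
```

```text
ratchet [ 661.2  -75.6  543.4 -113.5] org [610.5 -91.9  11. ] len 123.74904993614433 yaw 17.836536939315142
hex [ 630.  -212.3  561.9 -241.4] org [ 596.  -226.9   22. ] len 74.02431595195524 yaw 23.16493663135947
bottle [[ 726.5 -119.8   50. ]] [[ 759.3 -116.2    0. ]]
```

```bash
python3 -m pendant '{"angular":[[0,0,0.013],[0,0,0],[0,0,0],[0,0,0],[0,0,0],[0,0,0],[0,0,0],[0,0,0]],"slide":[[-2.2,0.3,-45],[0,0,-45],[0,0,-35],[0,0,-20],[0,0,-12],[0,0,0],[0,0,0],[0,0,0]],"claw":[1,1,1,1,1,-1,-1,-1]}'
python3 -m pendant '{"angular":[[0,0,0],[0,0,0],[0,0,0]],"slide":[[0,0,0],[0,0,0],[0,0,0]],"claw":[-1,-1,-1]}'
```

```text
t: 3.08
position: [611.5, -92.1, 5.2]
tcp_rot: [[-0.953, -0.302, 0.002], [-0.302, 0.953, -0.001], [-0.001, -0.001, -1.0]]
ft_force: [0.4, 0.4, -0.1]
width: 32.2
grip_force: 0.0
t: 3.45
position: [610.6, -91.8, 4.0]
tcp_rot: [[-0.953, -0.302, 0.0], [-0.302, 0.953, 0.0], [-0.0, 0.0, -1.0]]
ft_force: [-0.0, -0.2, -1.1]
width: 0.2
grip_force: 0.0
```

```bash
python3 - <<'E'
from h import *
shot("wrist","w2.png"); print(r.state()["width"],r.state()["grip_force"])
E
```

```text
0.21767579313050142 0.0
```

View pics/w2.png

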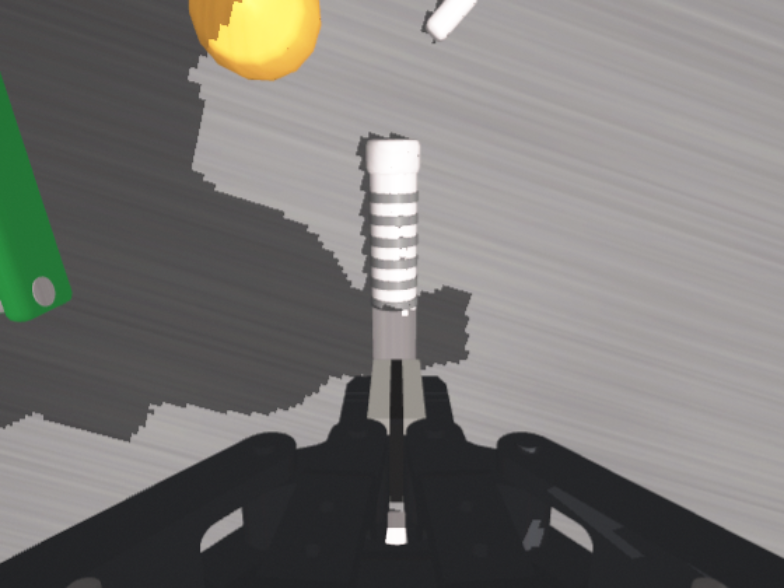

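The picture shows the fingers shut with the handle still below or in front of them, running from (393,140) to (393,360). I'll work out what the geometry implies.

```bash
python3 - <<'E'
from h import *
np.set_printoptions(precision=1,suppress=True)
c=cam("wrist"); s=r.state(); p=np.array(s["position"]); R=np.array(s["tcp_rot"])
print(p,-cv2.Rodrigues(c[2])[0].T@c[3], c[0][0,0])
for z in (-5,0,5,10,15,20,30,40): print(z, (px(c,[p+R@[dx,0,0]+[0,0,z] for dx in(-11,0,11)])*1.4).ravel())
V=lambda P:(np.array(P)+.5)/1.4-.5
for z in(8,16,30):
  q=w(c,V([(393.5,139),(373,345),(416,345)]),z); print(z,q, np.linalg.norm(q[1]-q[2]))
E
```

```text
[610.6 -91.8   3.9] [ 544.4 -114.1  167.3] 374.8128594342555
-5 [400.1 382.2 400.2 353.1 400.2 322.9]
0 [400.2 388.6 400.2 358.8 400.3 327.9]
5 [400.3 395.4 400.4 364.9 400.4 333.2]
10 [400.4 402.6 400.5 371.3 400.6 338.8]
15 [400.5 410.1 400.6 378.1 400.7 344.8]
20 [400.6 418.2 400.7 385.3 400.8 351.1]
30 [400.9 435.8 401.  401.1 401.1 364.9]
40 [401.1 455.8 401.3 419.1 401.4 380.8]
8 [[ 543.7 -115.3    8. ]
 [ 607.  -102.3    8. ]
 [ 602.7  -89.     8. ]] 13.978094904066664
16 [[ 543.8 -115.2   16. ]
 [ 603.8 -102.9   16. ]
 [ 599.8  -90.2   16. ]] 13.276175280528031
30 [[ 543.8 -115.1   30. ]
 [ 598.3 -103.9   30. ]
 [ 594.7  -92.5   30. ]] 12.04781593933549
```

```bash
python3 - <<'E'
from h import *
im=r.camera("side"); s=cam("side"); p=np.array(r.state()["position"])
q=px(s,[p,p+[0,0,-p[2]],p+[0,0,18.7]]);print(q)
u,v=q[0].astype(int); x0,y0=max(u-70,0),max(v-75,0)
print(x0,y0,(q-[x0,y0])*5); cv2.imwrite("pics/s2.png",cv2.resize(im[y0:y0+115,x0:x0+140,::-1],None,fx=5,fy=5,interpolation=cv2.INTER_CUBIC))
E
```

```text
[[327.48174597 204.94721588]
 [327.40506366 206.25316725]
 [327.84920058 198.67536365]]
257 129 [[352.40872983 379.73607938]
 [352.02531828 386.26583624]
 [354.24600289 348.37681827]]
```

View pics/s2.png

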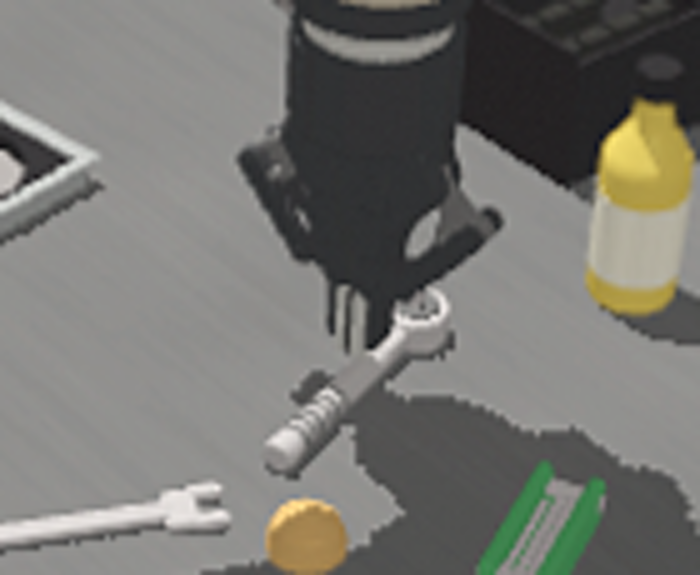

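The side view puts the fingertips at about (352,352), which is some 15 mm higher than the reported TCP. They shut above the handle, so I'll open and go lower in steps, watching the force.

```bash
python3 -m pendant '{"angular":[[0,0,0],[0,0,0],[0,0,0],[0,0,0],[0,0,0],[0,0,0],[0,0,0],[0,0,0]],"slide":[[0,0,0],[0,0,0],[0,0,0],[0,0,-6],[0,0,-6],[0,0,0],[0,0,0],[0,0,0]],"claw":[0,0,0,0,-1,-1,-1,-1]}'
python3 -m pendant '{"angular":[[0,0,0],[0,0,0]],"slide":[[0,0,0],[0,0,0]],"claw":[-1,-1]}'
```

```text
t: 4.55
position: [611.8, -92.2, -6.5]
tcp_rot: [[-0.953, -0.302, 0.002], [-0.302, 0.953, -0.001], [-0.002, -0.001, -1.0]]
ft_force: [0.1, 0.4, 8.2]
width: 0.4
grip_force: 3.9
t: 4.8
position: [611.8, -92.1, -6.5]
tcp_rot: [[-0.953, -0.302, 0.002], [-0.302, 0.953, -0.001], [-0.002, -0.001, -1.0]]
ft_force: [-0.6, 0.5, 7.2]
width: 0.2
grip_force: 3.9
```

Contact at TCP -6.5 with the handle top at 15 means the true tips are about 21 mm above the reported TCP. I'll open and go down to TCP about -17.

```bash
python3 -m pendant '{"angular":[[0,0,0],[0,0,0],[0,0,0],[0,0,0],[0,0,0],[0,0,0],[0,0,0],[0,0,0]],"slide":[[0,0,4],[0,0,0],[0,0,0],[0,0,-6],[0,0,-7],[0,0,0],[0,0,0],[0,0,0]],"claw":[0,0,0,0,-0.2,-1,-1,-1]}'
python3 -m pendant '{"angular":[[0,0,0],[0,0,0],[0,0,0]],"slide":[[0,0,0],[0,0,0],[0,0,0]],"claw":[-1,-1,-1]}'
```

```text
t: 5.8
position: [610.6, -91.7, -17.1]
tcp_rot: [[-0.953, -0.302, -0.0], [-0.302, 0.953, 0.0], [0.0, 0.0, -1.0]]
ft_force: [-0.6, -0.5, -2.3]
width: 11.6
grip_force: 58.5
t: 6.18
position: [610.6, -91.7, -17.1]
tcp_rot: [[-0.953, -0.302, 0.0], [-0.302, 0.953, 0.0], [-0.0, 0.0, -1.0]]
ft_force: [-0.0, -0.3, -2.0]
width: 11.0
grip_force: 58.5
```

Width 11 suggests the pads are biting above the axis. I'll regrip 4 mm lower.

```bash
python3 -m pendant '{"angular":[[0,0,0],[0,0,0],[0,0,0],[0,0,0],[0,0,0],[0,0,0],[0,0,0]],"slide":[[0,0,0],[0,0,0],[0,0,-4],[0,0,0],[0,0,0],[0,0,0],[0,0,0]],"claw":[-0.3,-0.3,-0.3,-1,-1,-1,-1]}'
python3 -m pendant '{"angular":[[0,0,0],[0,0,0],[0,0,0],[0,0,0]],"slide":[[0,0,5],[0,0,15],[0,0,25],[0,0,0]],"claw":[-1,-1,-1,-1]}'
```

```text
t: 7.05
position: [610.9, -91.9, -20.8]
tcp_rot: [[-0.953, -0.302, 0.001], [-0.302, 0.953, -0.0], [-0.0, -0.0, -1.0]]
ft_force: [0.8, -0.3, 3.7]
width: 11.6
grip_force: 59.3
t: 7.55
position: [612.4, -92.4, 26.7]
tcp_rot: [[-0.953, -0.302, 0.004], [-0.302, 0.953, -0.001], [-0.003, -0.002, -1.0]]
ft_force: [0.3, 0.3, -1.7]
width: 11.7
grip_force: 58.6
```

```bash
python3 -m pendant '{"angular":[[0,0,-0.0224],[0,0,-0.0224],[0,0,-0.0224],[0,0,-0.0224],[0,0,-0.0224],[0,0,-0.0224],[0,0,-0.0224],[0,0,0]],"slide":[[-16.7,46.7,20],[-16.7,46.7,20],[-16.7,46.7,15],[-16.7,46.7,0],[-16.7,46.7,0],[-16.7,46.7,0],[-16.7,46.7,0],[0,0,0]],"claw":[-1,-1,-1,-1,-1,-1,-1,-1]}'
python3 - <<'E'
from h import *
c,im=shot("wrist","w3.png"); np.savez("w3.npz",K=c[0],d=c[1],rv=c[2],tv=c[3]); s=r.state(); print(s["t"],s["position"],np.degrees(np.arctan2(s["tcp_rot"][1][1],s["tcp_rot"][0][1])))
E
```

```text
t: 8.55
position: [491.9, 237.8, 78.1]
tcp_rot: [[-0.988, -0.153, -0.001], [-0.153, 0.988, 0.0], [0.001, 0.001, -1.0]]
ft_force: [0.4, -0.4, -2.4]
width: 11.8
grip_force: 59.0
8.6 [492.68550327 236.27324842  78.16053045] 98.74696743570533
```

View pics/w3.png

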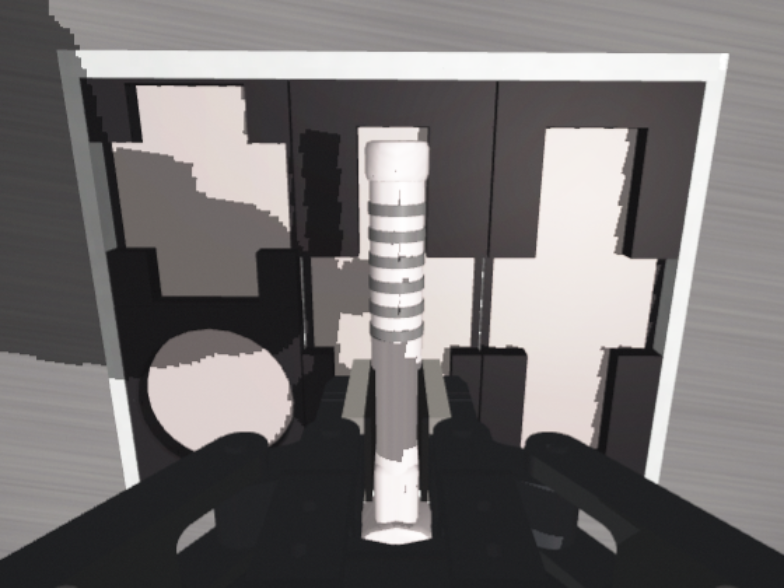

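The wrist picture shows the keyhole with the handle over it. The insert seams meet the rim at (288,82) and (497,81), and the pump recess corners are at (545,128), (646,128), (536,258) and (525,350). I'll fit the tray pose to these.

```bash
python3 - <<'E'
from h import *
np.set_printoptions(precision=1,suppress=True)
z=np.load("w3.npz"); c=(z["K"],z["d"],z["rv"],z["tv"])
V=lambda P:(np.array(P)+.5)/1.4-.5
P=[(288,82),(497,81),(358,127),(428,127),(545,128),(646,128),(536,258),(525,350),(607,350)]
M=np.array([(-96,-42),(-96,42),(-78,-15),(-78,15),(-78,63),(-78,105),(-23,63),(23,63),(23,105)],float)
W=w(c,V(P),16)[:,:2]
A,m,B=M-M.mean(0),M.mean(0),W-W.mean(0)
th=np.arctan2((A[:,0]*B[:,1]-A[:,1]*B[:,0]).sum(),(A*B).sum()); R=np.array([[np.cos(th),-np.sin(th)],[np.sin(th),np.cos(th)]])
t=W.mean(0)-R@m; print("origin",t,"yaw",np.degrees(th)); print(W-(M@R.T+t)); 
for n,o in dict(pump=(0,84),hex=(-48,-84),refl=(48,-84)).items(): print(n,t+R@o)
E=w(c,V([(397,141)]),78+21+8); print("handle end",E, "axis yaw",np.degrees(np.arctan2(*(np.array(r.state()["position"])[:2]-E[0,:2])[::-1])),np.linalg.norm(np.array(r.state()["position"])[:2]-E[0,:2]))
E
```

```text
origin [493.8 233.6] yaw 8.31864485897035
[[ 1.9  1.2]
 [ 0.8  0.7]
 [ 0.7  1.9]
 [ 0.6  0.5]
 [ 0.6  0.5]
 [ 0.4 -0.2]
 [-0.1  1.2]
 [-2.6 -0.7]
 [-2.3 -4.9]]
pump [481.7 316.7]
hex [458.5 143.5]
refl [553.5 157.4]
handle end [[422.9 225.9 107. ]] axis yaw 8.418871953324533 70.57221156231948
```

```bash
python3 -m pendant '{"angular":[[0,0,0],[0,0,0],[0,0,0],[0,0,0],[0,0,0],[0,0,0],[0,0,0]],"slide":[[0,-0.5,-40],[0,0,-30],[0,0,-14],[0,0,-6],[0,0,-2],[0,0,0],[0,0,0]],"claw":[-1,-1,-1,-1,-1,-1,-1]}'
```

```text
t: 9.48
position: [494.3, 234.8, -12.2]
tcp_rot: [[-0.989, -0.149, 0.001], [-0.149, 0.989, 0.0], [-0.001, 0.0, -1.0]]
ft_force: [-0.3, -0.2, -1.1]
width: 11.0
grip_force: 59.0
```

```bash
python3 -m pendant '{"angular":[[0,0,0],[0,0,0],[0,0,0],[0,0,0],[0,0,0],[0,0,0],[0,0,0]],"slide":[[0,0,-1.8],[0,0,0],[0,0,0],[0,0,0],[0,0,15],[0,0,40],[0,0,40]],"claw":[-1,-1,-0.3,-0.3,-0.3,0.5,1]}'
python3 -m pendant '{"angular":[[0,0,-0.014],[0,0,-0.014],[0,0,-0.014],[0,0,-0.014],[0,0,-0.014],[0,0,-0.014],[0,0,-0.014],[0,0,-0.014]],"slide":[[8.6,-47,10],[8.6,-47,10],[8.6,-47,10],[8.6,-47,10],[8.6,-47,0],[8.6,-47,0],[8.6,-47,0],[8.6,-47,0]],"claw":[1,1,1,1,1,1,1,1]}'
python3 -m pendant '{"angular":[[0,0,-0.014],[0,0,-0.014],[0,0,-0.014],[0,0,-0.014],[0,0,-0.014],[0,0,0]],"slide":[[8.6,-47,0],[8.6,-47,0],[8.6,-47,0],[8.6,-47,0],[8.6,-47,0],[0,0,0]],"claw":[1,1,1,1,1,1]}'
python3 - <<'E'
from h import *
c,im=shot("wrist","w4.png"); np.savez("w4.npz",K=c[0],d=c[1],rv=c[2],tv=c[3]); s=r.state(); print(s["t"],s["position"],np.degrees(np.arctan2(s["tcp_rot"][1][1],s["tcp_rot"][0][1])))
_,t=shot("top"); cv2.imwrite("pics/t4.png",cv2.resize(t[150:265,80:210,::-1],None,fx=4,fy=4,interpolation=cv2.INTER_CUBIC))
E
```

```text
t: 10.35
position: [493.7, 234.6, 82.3]
tcp_rot: [[-0.989, -0.149, 0.0], [-0.149, 0.989, 0.0], [-0.0, 0.0, -1.0]]
ft_force: [-0.1, -0.3, 0.4]
width: 65.0
grip_force: 0.0
t: 11.35
position: [562.9, -143.1, 121.6]
tcp_rot: [[-0.999, -0.037, 0.001], [-0.037, 0.999, -0.0], [-0.001, -0.001, -1.0]]
ft_force: [0.2, -0.5, -0.5]
width: 85.4
grip_force: 0.0
t: 12.1
position: [605.0, -379.6, 119.9]
tcp_rot: [[-0.999, 0.036, -0.0], [0.036, 0.999, -0.0], [0.0, -0.0, -1.0]]
ft_force: [-0.8, -0.5, -0.3]
width: 85.1
grip_force: 0.0
12.15 [ 605.15637716 -377.66408743  120.25262394] 88.0477646369491
```

View pics/w4.png

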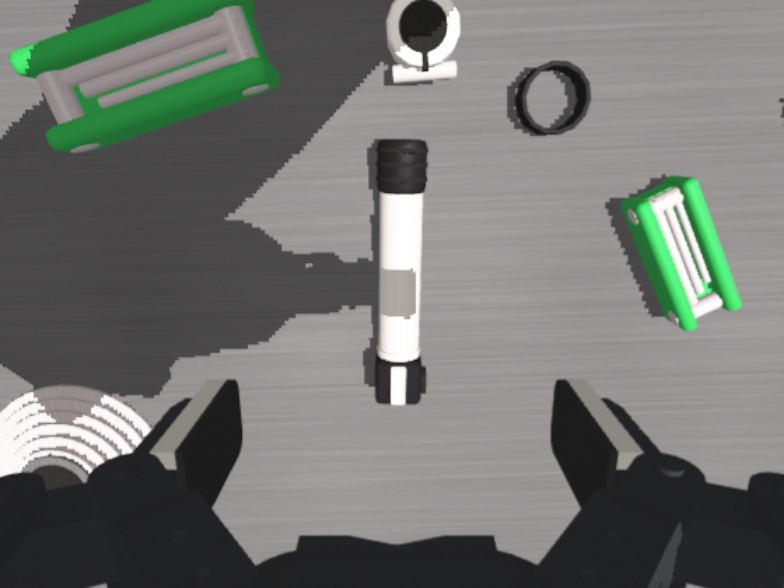

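View pics/t4.png

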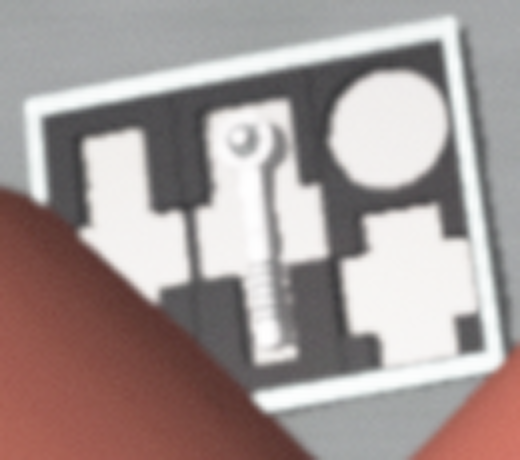

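The top crop shows the ratchet lying in its keyhole. In the wrist picture the pump runs from (402,140) to (398,404), with its barrel joints at (401,192) and (398.5,356). The small hex holder is at (682,253).

```bash
python3 - <<'E'
from h import *
np.set_printoptions(precision=1,suppress=True)
z=np.load("w4.npz"); c=(z["K"],z["d"],z["rv"],z["tv"]); V=lambda P:(np.array(P)+.5)/1.4-.5
def ax(n,P,z,f=.5):
    p=w(c,V(P),z); d=p[0]-p[1]; print(n,p[:,:2].ravel(),"org",p[0]-f*d,"len",np.linalg.norm(d),"yaw",np.degrees(np.arctan2(d[1],d[0])))
ax("ends",[(398.5,404),(402,140)],14)
ax("barrel",[(398.5,356),(401,192)],23)
ax("hex",[(714,318),(659,191)],23)
E
```

```text
ends [ 678.3 -382.2  534.4 -375.6] org [ 606.4 -378.9   14. ] len 143.97770439255294 yaw -2.6381890887733164
barrel [ 645.1 -381.1  558.8 -376.9] org [ 602. -379.   23.] len 86.37396809256758 yaw -2.763051434640113
hex [ 629.4 -215.7  562.8 -251.1] org [ 596.1 -233.4   23. ] len 75.45735330155466 yaw 27.98873502158068
```

```bash
python3 -m pendant '{"angular":[[0,0,-0.013],[0,0,0],[0,0,0],[0,0,0],[0,0,0],[0,0,0],[0,0,0],[0,0,0]],"slide":[[-1.2,-1.2,-45],[0,0,-45],[0,0,-30],[0,0,-12],[0,0,-5],[0,0,0],[0,0,0],[0,0,0]],"claw":[1,1,1,0.3,-0.2,-1,-1,-1]}'
python3 -m pendant '{"angular":[[0,0,0],[0,0,0]],"slide":[[0,0,0],[0,0,0]],"claw":[-1,-1]}'
```

```text
t: 13.2
position: [605.3, -378.3, -14.9]
tcp_rot: [[-0.999, 0.045, 0.002], [0.045, 0.999, -0.002], [-0.002, -0.001, -1.0]]
ft_force: [-0.6, 1.8, 6.8]
width: 19.8
grip_force: 59.2
t: 13.45
position: [605.3, -378.3, -14.9]
tcp_rot: [[-0.999, 0.045, 0.002], [0.045, 0.999, -0.002], [-0.002, -0.001, -1.0]]
ft_force: [-0.8, 0.8, 6.0]
width: 19.9
grip_force: 59.2
```

```bash
python3 -m pendant '{"angular":[[0,0,0],[0,0,0],[0,0,0.0137],[0,0,0.0137],[0,0,0.0137],[0,0,0.0137],[0,0,0.0137],[0,0,0.0137]],"slide":[[0,0,10],[0,0,35],[-8.85,49.7,35],[-8.85,49.7,15],[-8.85,49.7,0],[-8.85,49.7,0],[-8.85,49.7,0],[-8.85,49.7,0]],"claw":[-1,-1,-1,-1,-1,-1,-1,-1]}'
python3 -m pendant '{"angular":[[0,0,0.0137],[0,0,0.0137],[0,0,0.0137],[0,0,0.0137],[0,0,0.0137],[0,0,0.0137],[0,0,0.0137],[0,0,0.0137]],"slide":[[-8.85,49.7,0],[-8.85,49.7,0],[-8.85,49.7,0],[-8.85,49.7,0],[-8.85,49.7,0],[-8.85,49.7,0],[-8.85,49.7,0],[-8.85,49.7,0]],"claw":[-1,-1,-1,-1,-1,-1,-1,-1]}'
python3 -m pendant '{"angular":[[0,0,0],[0,0,0]],"slide":[[0,0,0],[0,0,0]],"claw":[-1,-1]}'
python3 - <<'E'
from h import *
c,im=shot("wrist","w5.png"); np.savez("w5.npz",K=c[0],d=c[1],rv=c[2],tv=c[3]); s=r.state(); print(s["t"],s["position"],np.degrees(np.arctan2(s["tcp_rot"][1][1],s["tcp_rot"][0][1])))
E
```

```text
t: 14.45
position: [550.9, -77.9, 78.8]
tcp_rot: [[-0.999, -0.037, 0.001], [-0.037, 0.999, -0.0], [-0.001, -0.0, -1.0]]
ft_force: [0.0, 0.1, -1.2]
width: 19.5
grip_force: 59.0
t: 15.45
position: [480.1, 319.9, 79.0]
tcp_rot: [[-0.989, -0.146, 0.001], [-0.146, 0.989, 0.0], [-0.001, 0.0, -1.0]]
ft_force: [0.7, -0.1, -0.7]
width: 19.8
grip_force: 59.0
t: 15.7
position: [480.4, 318.0, 78.4]
tcp_rot: [[-0.989, -0.146, 0.0], [-0.146, 0.989, -0.0], [-0.0, -0.0, -1.0]]
ft_force: [1.3, -0.3, -0.9]
width: 19.7
grip_force: 59.0
15.75 [480.67606081 317.55862821  78.37858181] 98.3611590478713
```

View pics/w5.png

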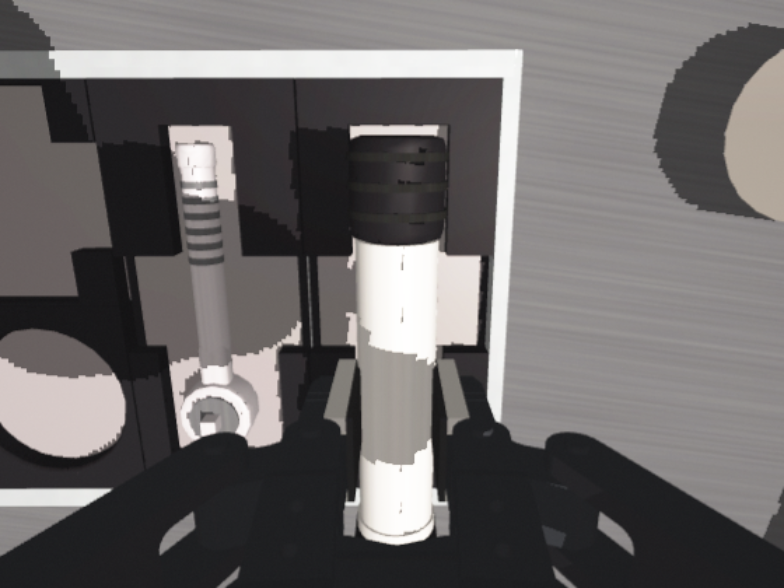

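The pump hangs over its recess, whose corners are at (350,126) and (449,126), and the grip end is at (398,137). The ratchet lies flat in its keyhole.

```bash
python3 - <<'E'
from h import *
np.set_printoptions(precision=1,suppress=True)
z=np.load("w5.npz"); c=(z["K"],z["d"],z["rv"],z["tv"]); V=lambda P:(np.array(P)+.5)/1.4-.5
q=w(c,V([(350,126),(449,126)]),16)[:,:2]; u=np.array([np.cos(np.radians(8.4)),np.sin(np.radians(8.4))]); print("insert org",q.mean(0)+78*u, np.linalg.norm(q[0]-q[1]))
E=w(c,V([(398,136)]),78.4+15+20)[0,:2]; p=np.array(r.state()["position"][:2]); print("end->tcp along",(p-E)@u,"across",(p-E)@[-u[1],u[0]])
E
```

```text
insert org [482.3 318.2] 40.58104468576648
end->tcp along 71.27624757662718 across 0.4068163538515719
```

```bash
python3 -m pendant '{"angular":[[0,0,0],[0,0,0],[0,0,0],[0,0,0],[0,0,0],[0,0,0],[0,0,0]],"slide":[[2.4,0.3,-40],[0,0,-25],[0,0,-12],[0,0,-6],[0,0,-3],[0,0,0],[0,0,0]],"claw":[-1,-1,-1,-1,-1,-1,-1]}'
```

```text
t: 16.62
position: [483.3, 318.8, -7.1]
tcp_rot: [[-0.989, -0.146, 0.001], [-0.146, 0.989, 0.0], [-0.001, 0.0, -1.0]]
ft_force: [0.7, 0.1, -1.1]
width: 19.7
grip_force: 59.1
```

```bash
python3 -m pendant '{"angular":[[0,0,0],[0,0,0],[0,0,0],[0,0,0],[0,0,0],[0,0,0],[0,0,0]],"slide":[[0,0,-1.5],[0,0,0],[0,0,0],[0,0,0],[0,0,15],[0,0,40],[0,0,40]],"claw":[-1,-1,-0.1,-0.1,-0.1,0.5,1]}'
python3 -m pendant '{"angular":[[0,0,0.0264],[0,0,0.0264],[0,0,0.0264],[0,0,0.0264],[0,0,0.0264],[0,0,0.0264],[0,0,0.0264],[0,0,0.0264]],"slide":[[10.3,-49.9,10],[10.3,-49.9,10],[10.3,-49.9,0],[10.3,-49.9,0],[10.3,-49.9,0],[10.3,-49.9,0],[10.3,-49.9,0],[10.3,-49.9,0]],"claw":[1,1,1,1,1,1,1,1]}'
python3 -m pendant '{"angular":[[0,0,0.0264],[0,0,0.0264],[0,0,0.0264],[0,0,0],[0,0,0]],"slide":[[10.3,-49.9,0],[10.3,-49.9,0],[10.3,-49.9,0],[0,0,0],[0,0,0]],"claw":[1,1,1,1,1]}'
python3 - <<'E'
from h import *
c,im=shot("wrist","w6.png"); np.savez("w6.npz",K=c[0],d=c[1],rv=c[2],tv=c[3]); s=r.state(); print(s["t"],s["position"],np.degrees(np.arctan2(s["tcp_rot"][1][1],s["tcp_rot"][0][1])))
g=cv2.inRange(cv2.cvtColor(im,cv2.COLOR_RGB2HSV),(45,90,40),(85,255,255))
n,l,st,ce=cv2.connectedComponentsWithStats(g)
for k in range(1,n):
    if st[k,4]>300: print(st[k],ce[k],cv2.minAreaRect(cv2.findContours((l==k).astype('uint8'),0,1)[0][0]))
E
```

```text
t: 17.5
position: [482.7, 318.5, 87.6]
tcp_rot: [[-0.989, -0.146, 0.0], [-0.146, 0.989, 0.0], [-0.0, 0.0, -1.0]]
ft_force: [0.5, 0.5, 0.6]
width: 72.6
grip_force: 0.0
t: 18.5
position: [565.7, -82.5, 107.0]
tcp_rot: [[-0.936, -0.351, 0.001], [-0.351, 0.936, -0.0], [-0.001, -0.001, -1.0]]
ft_force: [0.3, 0.5, 0.4]
width: 85.4
grip_force: 0.0
t: 19.12
position: [596.1, -230.1, 106.3]
tcp_rot: [[-0.906, -0.423, 0.0], [-0.423, 0.906, 0.0], [-0.0, 0.0, -1.0]]
ft_force: [-0.1, 0.6, 0.3]
width: 85.3
grip_force: 0.0
19.175 [ 596.13135926 -229.52479595  106.24238948] 115.064522530685
[ 259  150   48  110 2845] [283.43901582 202.78137083] ((282.5, 204.5), (109.0, 47.0), 90.0)
```

View pics/w6.png

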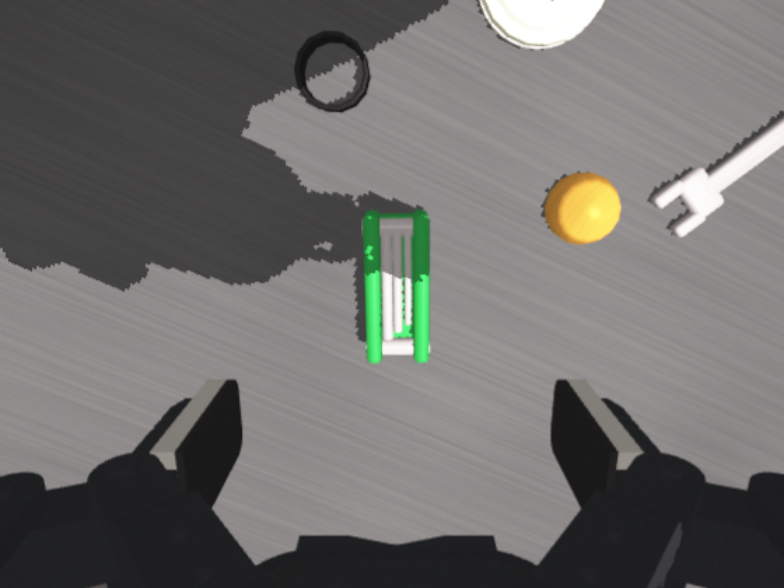

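The small holder is aligned with the jaws, its top spanning rows 211–362 at column 396.

```bash
python3 - <<'E'
from h import *
np.set_printoptions(precision=1,suppress=True)
z=np.load("w6.npz"); c=(z["K"],z["d"],z["rv"],z["tv"])
for h in(12,22):
  p=w(c,[(282.5,259),(282.5,150)],h); d=p[0]-p[1]; print(p.mean(0),np.linalg.norm(d),np.degrees(np.arctan2(d[1],d[0])))
E
```

```text
[ 598.6 -230.9   12. ] 80.61840407635992 25.017848134814756
[ 596.1 -232.1   22. ] 77.48892435117382 25.01784813481476
```

```bash
python3 -m pendant '{"angular":[[0,0,0],[0,0,0],[0,0,0],[0,0,0],[0,0,0],[0,0,0],[0,0,0],[0,0,0]],"slide":[[0.2,-2,-45],[0,0,-45],[0,0,-20],[0,0,-9],[0,0,-4],[0,0,0],[0,0,0],[0,0,0]],"claw":[1,1,1,0.6,0.2,-1,-1,-1]}'
python3 -m pendant '{"angular":[[0,0,0],[0,0,0]],"slide":[[0,0,0],[0,0,0]],"claw":[-1,-1]}'
```

```text
t: 20.18
position: [597.3, -233.0, -15.7]
tcp_rot: [[-0.906, -0.423, 0.002], [-0.423, 0.906, -0.001], [-0.001, -0.002, -1.0]]
ft_force: [-1.0, 0.6, 6.4]
width: 30.7
grip_force: 61.2
t: 20.42
position: [597.3, -233.0, -15.7]
tcp_rot: [[-0.906, -0.423, 0.002], [-0.423, 0.906, -0.001], [-0.001, -0.002, -1.0]]
ft_force: [-0.0, 0.7, 6.1]
width: 30.6
grip_force: 61.2
```

```bash
python3 -m pendant '{"angular":[[0,0,0],[0,0,0],[0,0,-0.0322],[0,0,-0.0322],[0,0,-0.0322],[0,0,-0.0322],[0,0,-0.0322],[0,0,-0.0322]],"slide":[[0,0,10],[0,0,35],[-15.4,41.9,35],[-15.4,41.9,15],[-15.4,41.9,0],[-15.4,41.9,0],[-15.4,41.9,0],[-15.4,41.9,0]],"claw":[-1,-1,-1,-1,-1,-1,-1,-1]}'
python3 -m pendant '{"angular":[[0,0,-0.0322],[0,0,-0.0322],[0,0,-0.0322],[0,0,0],[0,0,0]],"slide":[[-15.4,41.9,0],[-15.4,41.9,0],[-15.4,41.9,0],[0,0,0],[0,0,0]],"claw":[-1,-1,-1,-1,-1]}'
python3 - <<'E'
from h import *
c,im=shot("wrist","w7.png"); np.savez("w7.npz",K=c[0],d=c[1],rv=c[2],tv=c[3]); s=r.state(); print(s["t"],s["position"],np.degrees(np.arctan2(s["tcp_rot"][1][1],s["tcp_rot"][0][1])))
E
```

```text
t: 21.42
position: [503.3, 20.3, 78.2]
tcp_rot: [[-0.971, -0.24, 0.001], [-0.24, 0.971, 0.0], [-0.001, -0.0, -1.0]]
ft_force: [0.4, 0.0, -1.7]
width: 30.7
grip_force: 60.4
t: 22.05
position: [457.9, 144.6, 78.0]
tcp_rot: [[-0.989, -0.147, 0.001], [-0.147, 0.989, -0.0], [-0.001, -0.0, -1.0]]
ft_force: [0.4, -0.1, -1.0]
width: 30.4
grip_force: 60.4
22.1 [458.07633224 144.20580128  77.94304674] 98.4206708330623
```

View pics/w7.png

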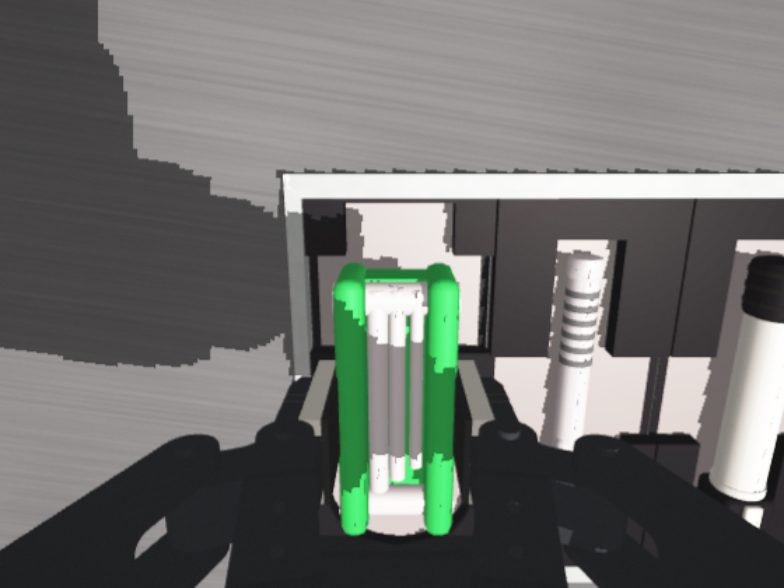

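```bash
python3 - <<'E'
from h import *
np.set_printoptions(precision=1,suppress=True)
z=np.load("w7.npz"); c=(z["K"],z["d"],z["rv"],z["tv"]); V=lambda P:(np.array(P)+.5)/1.4-.5
u=np.array([np.cos(np.radians(8.4)),np.sin(np.radians(8.4))]); n=np.array([-u[1],u[0]])
q=w(c,V([(399,254),(399,350),(496,199)]),16)[:,:2]; print("org",q[0]+23*u,q[1]-23*u, q[2]+48*u-42*n)
p=np.array(r.state()["position"][:2])
E=w(c,V([(396,268),(396,533)]),78+16+22)[:,:2]; print("ends rel tcp",(E-p)@u,(E-p)@n)
E
```

```text
org [458.2 144.4] [457.3 144.4] [459.4 143.7]
ends rel tcp [-40.2  37.7] [-1.  -0.9]
```

```bash
python3 -m pendant '{"angular":[[0,0,0],[0,0,0],[0,0,0],[0,0,0],[0,0,0],[0,0,0],[0,0,0]],"slide":[[1.3,1,-40],[0,0,-25],[0,0,-12],[0,0,-6],[0,0,-3.5],[0,0,0],[0,0,0]],"claw":[-1,-1,-1,-1,-1,-1,-1]}'
```

```text
t: 22.98
position: [459.5, 145.8, -8.2]
tcp_rot: [[-0.989, -0.147, 0.001], [-0.147, 0.989, 0.0], [-0.001, -0.0, -1.0]]
ft_force: [0.1, 0.3, -2.0]
width: 30.6
grip_force: 60.4
```

```bash
python3 -m pendant '{"angular":[[0,0,0],[0,0,0],[0,0,0],[0,0,0],[0,0,0],[0,0,0],[0,0,0]],"slide":[[0,0,-1.3],[0,0,0],[0,0,0],[0,0,0],[0,0,15],[0,0,40],[0,0,40]],"claw":[-1,-1,0.05,0.05,0.05,0.5,1]}'
python3 -m pendant '{"angular":[[0,0,0],[0,0,0],[0,0,0],[0,0,0],[0,0,0],[0,0,0],[0,0,0],[0,0,0]],"slide":[[-2.4,-47,10],[-2.4,-47,10],[-2.4,-47,0],[-2.4,-47,0],[-2.4,-47,0],[-2.4,-47,0],[-2.4,-47,0],[-2.4,-47,0]],"claw":[1,1,1,1,1,1,1,1]}'
python3 -m pendant '{"angular":[[0,0,0],[0,0,0]],"slide":[[0,0,0],[0,0,0]],"claw":[1,1]}'
python3 - <<'E'
from h import *
c,im=shot("wrist","w8.png"); np.savez("w8.npz",im=im,K=c[0],d=c[1],rv=c[2],tv=c[3]); s=r.state(); print(s["t"],s["position"],np.degrees(np.arctan2(s["tcp_rot"][1][1],s["tcp_rot"][0][1])))
a=cv2.resize(im[:,:,::-1],None,fx=1.4,fy=1.4)
x=cv2.createCLAHE(8,(12,12)).apply(im[70:280,180:390].min(2)); x=cv2.cvtColor(cv2.resize(x,(400,400)),cv2.COLOR_GRAY2BGR)
y=cv2.resize(im[70:280,180:390,::-1],(400,400)); cv2.imwrite("pics/w8c.png",np.hstack([y,x]))
E
```

```text
t: 23.85
position: [458.9, 145.7, 86.8]
tcp_rot: [[-0.989, -0.147, 0.0], [-0.147, 0.989, 0.0], [-0.0, 0.0, -1.0]]
ft_force: [0.2, 0.5, -0.2]
width: 78.7
grip_force: 0.0
t: 24.85
position: [439.8, -232.1, 106.1]
tcp_rot: [[-0.989, -0.146, 0.001], [-0.146, 0.989, -0.001], [-0.001, -0.001, -1.0]]
ft_force: [-0.0, 0.1, 0.3]
width: 85.5
grip_force: 0.0
t: 25.1
position: [439.8, -230.0, 105.5]
tcp_rot: [[-0.989, -0.146, 0.0], [-0.146, 0.989, 0.0], [-0.0, 0.0, -1.0]]
ft_force: [0.3, -0.0, -1.5]
width: 85.3
grip_force: 0.0
25.15 [ 439.92096445 -229.63389889  105.36630804] 98.45992712686699
```

View pics/w8c.png

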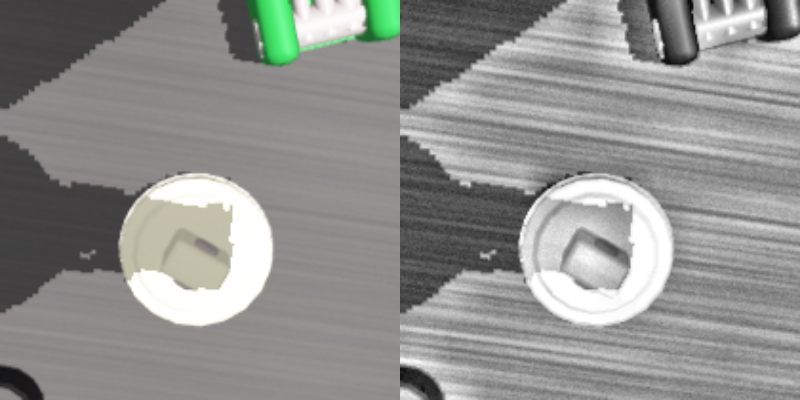

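The crop shows the bracket on the disc, its top face edged by (180,228)–(232,258) and (180,228)–(162,262). Its long side therefore points about 29° down to the right. I'll refine that numerically.

```bash
python3 - <<'E'
from h import *
np.set_printoptions(precision=1,suppress=True)
z=np.load("w8.npz"); c=(z["K"],z["d"],z["rv"],z["tv"]); im=z["im"]
g=im.min(2); x=cv2.resize(im[155:245,240:325].min(2),None,fx=4,fy=4,interpolation=cv2.INTER_CUBIC); x=cv2.createCLAHE(8,(6,6)).apply(x)
L=cv2.createLineSegmentDetector().detect(x)[0].reshape(-1,4)
for l in L:
    n=np.hypot(l[2]-l[0],l[3]-l[1])
    if n>45:
        p=(l.reshape(2,2)+.5)/4-.5+[240,155]; q=w(c,p,32); d=q[1]-q[0]
        print(p.ravel(),n/4,"mm",np.linalg.norm(d),"ang",np.degrees(np.arctan2(d[1],d[0]))%180,q.mean(0))
hsv=cv2.cvtColor(im,cv2.COLOR_RGB2HSV); m=((im[:,:,0].astype(int)-im[:,:,2]>12)|(g>215)).astype('uint8')
n,lab,st,ce=cv2.connectedComponentsWithStats(m); k=lab[215,300] or lab[170,285]
ct=max(cv2.findContours((lab==k).astype('uint8'),0,1)[0],key=len); el=cv2.minEnclosingCircle(ct); fe=cv2.fitEllipse(cv2.convexHull(ct)); print(st[k],el,fe, w(c,[el[0],fe[0]],6))
E
```

```text
[263.6 164.4 252.4 172.7] 13.940171 mm 8.994115440594685 ang 134.9328187504404 [ 414.  -251.4   32. ]
[289.8 160.1 275.7 160.6] 14.075647 mm 8.917231018517427 ang 100.39959391163755 [ 406.5 -236.5   32. ]
[300.2 236.5 310.6 229.9] 12.291124 mm 8.310168359727799 ang 132.39682381878487 [ 452.6 -214.3   32. ]
[248.3 222.8 259.3 233.7] 15.469028 mm 10.497059903233348 ang 51.376292450095974 [ 454.2 -248.9   32. ]
[271.6 239.2 283.8 240.2] 12.272915 mm 8.262601337212024 ang 93.61501292921646 [ 460. -232.   32.]
[300.4 211.8 294.3 221.8] 11.734203 mm 7.987465540075782 ang 158.77118202524198 [ 442.1 -221.4   32. ]
[322.4 207.3 322.6 194.4] 12.8274145 mm 8.658713846537008 ang 9.10362761766018 [ 428.9 -206.9   32. ]
[251.1 177.3 259.1 169.1] 11.484435 mm 7.47000816662606 ang 143.85644909765728 [ 417.2 -252.8   32. ]
[288.9 163.3 271.  164.5] 17.856138 mm 11.344361827918933 ang 102.22033417163519 [ 409.  -237.9   32. ]
[300.8 167.5 288.6 164.1] 12.746229 mm 8.1287935459779 ang 82.89795110502948 [ 408.8 -228.5   32. ]
[245.7 187.2 251.4 177. ] 11.780453 mm 7.781641724306371 ang 158.369605769073 
[... 585 characters left out ...]
95042 ang 179.4628817928502 [ 433.9 -254.3   32. ]
[282.2 235.  271.  232.6] 11.458684 mm 7.690536334065316 ang 85.65018660708172 [ 455.8 -233.3   32. ]
[273.3 195.7 266.3 209.3] 15.230346 mm 10.279614447943025 ang 161.73345392962534 [ 435.1 -240.8   32. ]
[268.3 229.8 281.4 233.4] 13.510138 mm 9.059168029956004 ang 82.45914947513546 [ 454.5 -234.7   32. ]
[268.8 173.4 280.8 169.9] 12.451093 mm 7.9756731257745965 ang 115.09352312440689 [ 414.4 -240.5   32. ]
[ 243  161   80   80 5007] ((282.5721740722656, 200.88143920898438), 40.389068603515625) ((282.5464782714844, 200.7322235107422), (79.93498229980469, 80.55467224121094), 96.13335418701172) [[ 439.5 -231.8    6. ]
 [ 439.4 -231.8    6. ]]
```

```bash
python3 -m pendant '{"angular":[[0,0,0.151],[0,0,0.151],[0,0,0.151],[0,0,0.151],[0,0,0.151],[0,0,0.151],[0,0,0.151],[0,0,0]],"slide":[[-0.2,-1.5,-10],[0,0,-10],[0,0,-10],[0,0,-10],[0,0,-10],[0,0,-10],[0,0,-10],[0,0,0]],"claw":[1,1,1,0.5,0,0,0,0]}'
python3 - <<'E'
from h import *
np.set_printoptions(precision=1,suppress=True)
c,im=shot("wrist"); s=r.state(); print(s["t"],s["position"],np.degrees(np.arctan2(s["tcp_rot"][1][1],s["tcp_rot"][0][1])))
g=im.min(2); m=((im[:,:,0].astype(int)-im[:,:,2]>12)|(g>215)).astype('uint8')
n,lab,st,ce=cv2.connectedComponentsWithStats(m)
for k in range(1,n):
    if st[k,4]>1500:
        ct=max(cv2.findContours((lab==k).astype('uint8'),0,1)[0],key=len); fe=cv2.fitEllipse(cv2.convexHull(ct)); print(st[k],fe,w(c,[fe[0]],6))
E
```

```text
t: 26.15
position: [439.4, -230.3, 34.5]
tcp_rot: [[-0.358, -0.934, -0.001], [-0.934, 0.358, 0.001], [-0.0, 0.001, -1.0]]
ft_force: [0.1, -0.2, -0.0]
width: 42.7
grip_force: 0.0
26.2 [ 439.7 -230.8   35. ] 158.88605615245513
[ 229  182  108  105 8898] ((282.898193359375, 234.0182342529297), (104.94100952148438, 108.15840911865234), 90.48863983154297) [[ 439.7 -232.8    6. ]]
[ 452  204   73   61 1907] ((488.9990539550781, 234.27915954589844), (49.910953521728516, 76.0098648071289), 59.22540283203125) [[ 335.4 -192.7    6. ]]
```

```bash
python3 -m pendant '{"angular":[[0,0,0],[0,0,0],[0,0,0],[0,0,0],[0,0,0],[0,0,0],[0,0,0],[0,0,0]],"slide":[[0,-1,-20],[0,0,-12],[0,0,-7],[0,0,0],[0,0,0],[0,0,0],[0,0,0],[0,0,0]],"claw":[0,0,0,0,-1,-1,-1,-1]}'
python3 -m pendant '{"angular":[[0,0,0],[0,0,0],[0,0,0],[0,0,0]],"slide":[[0,0,0],[0,0,10],[0,0,25],[0,0,0]],"claw":[-1,-1,-1,-1]}'
```

```text
t: 27.2
position: [440.1, -233.2, -3.3]
tcp_rot: [[-0.359, -0.934, 0.001], [-0.934, 0.359, -0.001], [0.001, -0.001, -1.0]]
ft_force: [0.1, 0.8, 6.4]
width: 12.2
grip_force: 60.4
t: 27.7
position: [440.7, -233.8, 32.9]
tcp_rot: [[-0.358, -0.934, 0.002], [-0.934, 0.358, -0.002], [0.001, -0.003, -1.0]]
ft_force: [-0.1, -0.5, -0.5]
width: 11.9
grip_force: 59.7
```

```bash
python3 -m pendant '{"angular":[[0,0,0],[0,0,0],[0,0,0],[0,0,0],[0,0,0],[0,0,0],[0,0,0],[0,0,0]],"slide":[[0,0,25],[12.6,43.4,22],[12.6,43.4,0],[12.6,43.4,0],[12.6,43.4,0],[12.6,43.4,0],[12.6,43.4,0],[12.6,43.4,0]],"claw":[-1,-1,-1,-1,-1,-1,-1,-1]}'
python3 -m pendant '{"angular":[[0,0,0],[0,0,0],[0,0,0],[0,0,0]],"slide":[[12.6,43.4,0],[12.6,43.4,0],[0,0,0],[0,0,0]],"claw":[-1,-1,-1,-1]}'
python3 - <<'E'
from h import *
np.set_printoptions(precision=1,suppress=True)
c,im=shot("wrist","w9.png"); s=r.state(); print(s["t"],s["position"],np.degrees(np.arctan2(s["tcp_rot"][1][1],s["tcp_rot"][0][1])))
g=im.min(2); m=((im[:,:,0].astype(int)-im[:,:,2]>12)|(g>250)).astype('uint8')
n,lab,st,ce=cv2.connectedComponentsWithStats(m)
for k in range(1,n):
    if st[k,4]>1500:
        ct=max(cv2.findContours((lab==k).astype('uint8'),0,1)[0],key=len); fe=cv2.fitEllipse(cv2.convexHull(ct)); print(st[k],fe,w(c,[fe[0]],s["position"][2]+3.3+6))
E
```

```text
t: 28.7
position: [527.7, 72.6, 77.1]
tcp_rot: [[-0.358, -0.934, -0.001], [-0.934, 0.358, 0.0], [0.0, 0.001, -1.0]]
ft_force: [1.3, -0.7, -0.1]
width: 12.1
grip_force: 59.7
t: 29.2
position: [552.5, 157.6, 77.1]
tcp_rot: [[-0.358, -0.934, -0.001], [-0.934, 0.358, -0.0], [0.001, 0.001, -1.0]]
ft_force: [0.4, -1.1, -0.4]
width: 12.1
grip_force: 59.7
29.25 [552.6 157.1  77.3] 158.96211534463512
[ 219  206  210  124 8529] ((327.3160705566406, 275.9933776855469), (131.3773651123047, 249.5118865966797), 107.12117767333984) [[536.4 168.2  86.6]]
```

```bash
python3 -m pendant '{"angular":[[0,0,0],[0,0,0],[0,0,0],[0,0,0],[0,0,0],[0,0,0],[0,0,0]],"slide":[[1,1.2,-35],[0,0,-20],[0,0,-10],[0,0,-6],[0,0,-3],[0,0,0],[0,0,0]],"claw":[-1,-1,-1,-1,-1,-1,-1]}'
```

```text
t: 30.12
position: [554.5, 159.1, 4.4]
tcp_rot: [[-0.358, -0.934, 0.001], [-0.934, 0.358, 0.0], [-0.0, -0.001, -1.0]]
ft_force: [0.4, -0.1, -0.1]
width: 12.1
grip_force: 59.7
```

```bash
python3 -m pendant '{"angular":[[0,0,0],[0,0,0],[0,0,0],[0,0,0],[0,0,0],[0,0,0],[0,0,0],[0,0,0]],"slide":[[0,0,-1.5],[0,0,0],[0,0,0],[0,0,0],[0,0,0],[0,0,20],[0,0,50],[0,0,50]],"claw":[-1,-1,-0.4,-0.4,-0.4,-0.4,0,0]}'
python3 -m pendant '{"angular":[[0,0,0],[0,0,0],[0,0,0],[0,0,0],[0,0,0],[0,0,0],[0,0,0],[0,0,0]],"slide":[[-36,42,5],[-36,42,5],[-36,42,5],[-36,42,5],[-36,42,0],[-36,42,0],[-36,42,0],[-36,42,0]],"claw":[0,0,0,0,0,0,0,0]}'
python3 - <<'E'
from h import *
np.set_printoptions(precision=1,suppress=True)
s=r.state(); print(s["t"],s["width"])
c,im=shot("top","t9.png"); old=np.load("top0.npz")["im"]
d=np.abs(im.astype(int)-old).max(2); hsv=cv2.cvtColor(im,cv2.COLOR_RGB2HSV)
roi=np.zeros(d.shape,'uint8'); roi[155:262,85:208]=1
gr=((cv2.inRange(hsv,(45,90,40),(85,255,255))>0)&(roi>0)).astype('uint8')
ct=max(cv2.findContours(gr,0,1)[0],key=len); q=cv2.minAreaRect(ct); b=w(c,cv2.boxPoints(q),28); print("hex",b.mean(0),[np.linalg.norm(b[i]-b[i-1]) for i in(1,2)],[np.degrees(np.arctan2(*(b[i]-b[i-1])[1::-1]))%180 for i in(1,2)])
u=np.array([np.cos(np.radians(8.4)),np.sin(np.radians(8.4))]); n=np.array([-u[1],u[0]])
t=np.array([493.8,234.4]);cen=px(c,[[*(t+48*u-84*n),6]])[0]; print("refl recess px",cen)
x0,y0=(cen-16).astype(int); 
print(im[y0:y0+33:2,x0:x0+33:2].min(2)); print("blue-red");print((im[y0:y0+33:2,x0:x0+33:2,0].astype(int)-im[y0:y0+33:2,x0:x0+33:2,2]))
E
```

```text
t: 31.12
position: [553.9, 159.0, 125.1]
tcp_rot: [[-0.358, -0.934, 0.001], [-0.934, 0.358, 0.0], [-0.0, -0.001, -1.0]]
ft_force: [0.8, -0.6, 0.0]
width: 42.6
grip_force: 0.0
t: 32.12
position: [264.9, 496.6, 144.2]
tcp_rot: [[-0.358, -0.934, 0.001], [-0.934, 0.358, 0.002], [-0.002, -0.001, -1.0]]
ft_force: [0.4, 1.3, -0.2]
width: 43.1
grip_force: 0.0
32.125 43.107231724860334
hex [457.9 158.1  28. ] [np.float64(14.124706323628587), np.float64(72.30089470107318)] [np.float64(90.23764608502734), np.float64(3.260346984335115)]
refl recess px [177.6 182.3]
[[ 81  73  68  68  62  60  65  71  66  75  78  69  68  65  66 149 232]
 [ 67  69  65  62  69 123 190 218 219 209 190 153 104  73  67 125 229]
 [ 68  66  62  88 197 249 254 254 254 254 252 236 197 137  80 108 225]
 [ 68  60  95 227 254 255 255 255 255 255 254 253 236 204 133  95 221]
 [ 66  74 206 254 255 255 254 255 255 255 255 254 253 221 182 111 207]
 [ 62 132 251 255 255 255 255 254 253 250 254 255 254 232 193 136 185]
 [ 62 191 254 255 255 255 255 255 247 183 244 255 254 245 177 155 170]
 [ 73 227 255 255 254 253 254 254 225 162 2
[... 895 characters left out ...]
-2  1 14  1  0  0  1  0  0  0  0  1  1  5  5  0 -6]
 [-1  9  3  0  0  0  0  1  1  3  1  0  1  8  5  2 -4]
 [ 2 13  1  0  0  0  0  0  5 13  6  0  1  5  6  6 -4]
 [ 1 10  0  0  1  1  1  1 11 12 11  1  1  6  6  5 -4]
 [-1 10  0  0  0  1  3 11 15 16  3  1  1 10  4  4 -3]
 [ 0  9  1  0  0  0  0  1  2  2  0  1  1 16  4  4 -4]
 [ 1  9  1  0  0  0  0  0  0  0  1  1  4  8  5  2 -1]
 [-2  3  5  0  0  0  0  0  0  1  1  2 11  6  5  1  0]
 [ 0  3  6  4  1  0  0  0  0  1  5  7  7  6  1  0  0]
 [ 0 -2  3  6  6  4  3  4  6  8  8  6  6  4  1  2  1]
 [ 0  0  0  5  6  4  4  5  4  5  7  6  3  1  1  1  0]
 [ 0  1 -1  2  2  3  5  6  6  6  3  3  0  1 -1  1  1]
 [-1 -2  0  0  0  0 -1  1  1  2  2  1  1  2  1  0  0]]
```

```bash
python3 - <<'E'
from h import *
np.set_printoptions(precision=1,suppress=True)
c=cam("top"); ims=np.mean([r.camera("top").astype(float) for _ in range(3)],0); im=ims.astype('uint8'); old=np.load("top0.npz")["im"]
u=np.array([np.cos(np.radians(8.4)),np.sin(np.radians(8.4))]); n=np.array([-u[1],u[0]]); t=np.array([493.8,234.4])
loc=lambda P:np.c_[(P[:,:2]-t)@u,(P[:,:2]-t)@n]
roi=np.zeros(im.shape[:2],'uint8'); roi[155:262,85:208]=255
hsv=cv2.cvtColor(im,cv2.COLOR_RGB2HSV)
ys,xs=np.where(cv2.inRange(hsv,(40,60,40),(88,255,255))&roi)
b=loc(w(c,cv2.boxPoints(cv2.minAreaRect(np.c_[xs,ys].astype('float32'))),28)); print("hex (want -48,-84)",b.mean(0),"\n",b)
def disc(img,th,z,nm):
    m=(img.min(2)>th).astype('uint8'); m[:,:163]=0;m[:,192:]=0;m[:166]=0;m[199:]=0
    k=cv2.connectedComponentsWithStats(m)[1]; k=(k==k[188,172]).astype('uint8')
    fe=cv2.fitEllipse(cv2.convexHull(max(cv2.findContours(k,0,1)[0],key=len))); print(nm,fe,loc(w(c,[fe[0]],z)))
disc(im,243,15,"disc z15 (want 48,-84)"); disc(old,150,14,"empty recess")
# saturated pump/ratchet changes
d=(np.abs(im.astype(int)-old).max(2)>40)&(roi>0)
ys,xs=np.where(d); P=loc(w(c,np.c_[xs,ys],18))
for nm,y in(("ratchet",0),("pump",84)):
    s=np.abs(P[:,1]-y)<35; q=P[s]; print(nm,s.sum(),np.percentile(q,[2,50,98],0))
E
```

```text
hex (want -48,-84) [-45.7 -83.6] 
 [[  -6.   -64. ]
 [  -7.8 -102.7]
 [ -85.2 -102.8]
 [ -83.7  -64.8]]
disc z15 (want 48,-84) ((175.21435546875, 180.3721923828125), (22.288833618164062, 25.127239227294922), 43.87191390991211) [[ 50.9 -81.1]]
empty recess ((176.833251953125, 181.87083435058594), (27.52509307861328, 30.18653678894043), 40.68778991699219) [[ 46.9 -84.2]]
ratchet 282 [[-70.5 -22.3]
 [ -6.2  -9.7]
 [ 58.5   4. ]]
pump 544 [[-70.2  63.1]
 [-15.5  74.4]
 [ 71.7 100.3]]
```

The measurements agree: the hex holder and the reflector sit within a few mm of their recess centres, the earlier pictures showed the ratchet and the pump home, and nothing showed a contact force while being lowered. Handing in.

```bash
python3 -c "
from cell import r
print(r.close_job(), r.state()['t'])"
```

```text
the job is handed in; nothing more can be done
the job is handed in; nothing more can be done
```

I packed the ratchet, pump, small green hex holder and reflector, each in its own recess and let go, left the spanner and bar end alone, and handed the job in at about 33 s; the hex holder and reflector were checked after release by image measurement only, as I had used all 14 picture views.

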